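Push the refilled bin home in its dock and flip its status marker to green

TASK

The yellow bin has been refilled: push it straight back in its lane until it is home against the aluminium beam, and flip the marker behind that bin right over its spindle so that it lies flat with its green face up. The blue bin still waits for its refill, so leave it, its red marker and everything else on the bench as they are. Nothing needs gripping, a push or press of the fingertips does it all: do not lift or tip a bin.

Things in the scene. Friction and masses are not known exactly. Their poses are not given: they have to be found in the camera images.
- bin_dock: Fixed two-lane bin dock. Origin on the bench at the middle of the front (stop) face of its aluminium beam (30 deep, 320 long, 30 mm high); x away from the robot (push direction), y left along the beam, z up. Lanes centred at y = +70 and -70 mm, 128 mm wide between white guides 12 wide, 16 mm high at y = -140, 0, 140 mm, running 191 mm forward. One flip marker per lane, on the beam.
- bin_brass: Yellow bin with small pale brass parts, loose, 0.3 to 0.6 kg. Rim 154 long (x) by 114 wide (y), 49 mm high; solid walls end at x = -70, +70 and y = -50, +50 mm. Origin under its centre, x away from the robot. Stands in the left or right lane (read it), pulled 30 to 50 mm towards the robot. Home, rear wall on the beam, when its origin is 70 mm in front of the dock's stop face.
- bin_oring: Blue bin with black O-rings, same size and form, loose. Stands pulled out in the other lane and stays as it is.
- marker_left (a joint): Flip marker of the left lane (dock y = +70 mm), rad. 0: leaf level to the left (dock +y) of the spindle, red face up. 3.14: gone up and over, leaf level to the right (dock -y), green face up. Firm stops at both ends. Stiff hinge (0.02 N m): it stays at whatever angle it is left, so it must be pushed all the way down flat. Shape: see the pivots.
- marker_right (a joint): The same for the flip marker of the right lane (dock y = -70 mm).
- marker_left_pivot (a point): On the left marker's level spindle axis (along dock x), 95 mm above the bench, 28 mm in front of the stop face; axes as the dock's. The marker is one 4 mm plate through the axis: the leaf reaches 51 mm to one side (48 mm wide, dock x = -45 to +3 mm), a black ribbed tail 30 mm to the other (34 mm wide, centred on this point). Pressing the tail down tips the leaf up.
- marker_right_pivot (a point): The same point of the right marker. At either marker, the post stands behind: a cross plate 72 mm wide, 80 to 102 mm high, front face 17 mm behind the stop face, with two rest pins for the leaf 27 mm either side of the spindle (dock x = -6 to +18 mm). Below the rest of leaf and tail it is free down to the bin's rim (49 mm).
- air_gun: Fixed: air blow gun hanging nose towards the robot between start pose and dock, from 0.13 to 0.33 m above the bench (nozzle and handle within 110 mm of its origin); origin at its lower end. Travel past it higher than that. Its red coiled hose has no substance here: nothing bumps into it.
- oil_bottle: Bystander: white oil bottle with a yellow spout, 51 mm wide, 152 mm high, origin under its centre.
- cylinder_8: Bystander: aluminium pneumatic cylinder standing on end, 67 x 67 x 169 mm, origin under its centre.
- cylinder_9: Bystander: smaller pneumatic cylinder standing on end, 53 x 52 x 106 mm, origin under its centre.
- end_cap_2: Bystander: light square end cap, 56 x 56 x 18 mm, origin under its centre.
- piston_1: Bystander: round piston with a black seal, 40 mm wide, 14 mm high, origin under its centre.

How it is judged:
By the outcome, as a careful person would: the job done as asked, in the order asked, and still so for the second after the job is handed in, with the robot touching nothing.
It also fails if it takes over 56 s, if anything falls off the work surface, if the arm or the gripper's body presses on something with over 40 N, if the wrist force passes 120 N, or if a joint passes its speed limit or range.

ROBOT

A 6-joint arm with a two-finger parallel gripper is mounted at the origin on a cart in front of the work surface, level with it; the furniture and walls round the work are solid. World frame = base frame: x ahead of the robot, y to its left, z up, the work surface at z = 0. Lengths are in m, angles in rad, forces in N, time in s.
With the tool pointing down it reaches from about 0.325 to 0.75 m from the base axis. Payload 7.6 kg.
Tool frame: the origin (TCP) lies on the centre line of the jaws, within the pads' length; the fingertips stand 11 mm ahead of it and the grasp point (between the pads) lies 8 mm behind it; z points along the fingers, y is the direction in which the jaws open and shut (so a half turn about z gives the same grasp; the last joint's range is limited). The gripper opens to 85 mm and grips with 20 to 120 N. Pads are 22 mm wide; open, the fingers measure 114 mm over their backs; the gripper's body (76 mm by 85 mm) begins 54 mm behind the grasp point. The pads swing forward as they close: fully open they stand 13 mm farther back than shut.
Start: joints at [-1.207, 0.052, 1.401, -0, 1.689, -0.07], TCP at [0.221, -0.476, 0.242] pointing down, gripper open.
Joint ranges: [-2.9, 2.9], [-0.91, 2.17], [0.12, 2.37], [-1.06, 4.2], [0.26, 2.73], [-2.93, 2.93]. Speed limits (rad/s): [2.57, 2.57, 3.01, 3.14, 3.14, 3.14].

INTERFACE

Orientations are given as a rotation vector (axis times angle).
In Python, from rig import monitor, read_camera, bot, spotter gives the robot as it stands. The module is installed in compiled form; this text tells all that it offers.
- The arm moves only by the tool jog_arm, never from a script. Its argument "increments" is a list of rows, each an object of numbers: "dx", "dy", "dz": the shift along the world's x, y, z in units of 50 mm (1.0 is 50 mm); "wx", "wy", "wz": the turn, a rotation vector about the world's x, y, z in units of 10 degrees (1.0 is 10 degrees); "hand": the opening, from 0 (shut) to 1 (fully open). In form: [{"dx": .., "dy": .., "dz": .., "wx": .., "wy": .., "wz": .., "hand": ..}, ...]. A call has 1 to 8 rows; each row is the pose to reach, as a shift and turn from the pose commanded when the call began; what a row does not reach only later rows make up. A row lasts 1/8 s, in which the tool goes at most 62.5 mm and 10.7 degrees, less where a joint would pass 70% of its speed; a pose out of reach is approached as far as the arm can. A call with a gripper value outside its range is refused whole. The fingers move at their own pace and stop on an object; the grip force is fixed at half the most. Time passes only in rows, so rows that repeat a pose let the fingers close. It gives the time, the measured TCP pose, the force and the opening at its end, in the units of the state.
- monitor.observe(): the state, without advancing time (a new reading comes with each control period).
- read_camera(name): name is "side" or "top"; returns a dict with "color" (420x560x3 uint8, red, green, blue), "intrinsics" (3x3 intrinsics, pixels), "k1" (the pictures are not rectified: a ray, as slopes to the right and down, at radius r is drawn at 1 + k1 r^2 times it, then the intrinsics apply), "cam_to_world" (4x4, takes a point from camera to world coordinates). Camera axes: x right, y up, looking along -z (the intrinsics and any distortion apply to the point x, -y, -z); pixel columns grow to the right and rows downward; lengths in m; the calibration is good to about 2 mm. A picture is of the moment at which its call begins. There is no depth.
- bot.finish_job(): hands the job in, once; it reports no verdict.
Trained networks look in the newest picture that a camera, given by its name, has taken for a name from the list of things; names that differ only in an ending like _2 or _b are one class to them, and where a whole thing is asked for, a point or a joint stands for the part that bears it (a point fixed in the world has none). Each returns a list of dicts, best first, with "conf" (0 to 1); they miss things now and then, are a little off and sometimes report something else, mostly with a low value. They report only what shows in the picture. A call takes as long as a camera call.
- spotter.look_for(target, camera): "extent" ([left, top, width, height] in pixels, round what is visible of it).
- spotter.masks_of(target, camera): "pixels" (420x560 bool, what is visible of it) and "extent" ([left, top, width, height] in pixels, round what is visible of it).
- spotter.spot_point(target, camera): "centre" ([column, row] in pixels: a listed point, or the origin of a listed thing).
The state is a dict: "t": time; "qpos": joint angles; "dq": joint speeds; "joint_efforts": joint torques, N m; "tool_pos": TCP position; "tool_rot": TCP orientation; "ft_force": force on the tool from outside, world axes, zero at the start; "wrist_torque": the same for the moment, N m; "finger_gap": finger opening in m.
Only numpy, scipy, OpenCV 4.12 (cv2) and the standard library are available. Lean on these libraries where they do the work, as an engineer would, in place of code of your own. Each camera call takes 0.05 s, during which the arm holds its last target.

## Working session

There is one attempt and no reset: what is moved stays moved. The work goes in short steps, Python scripts to look and compute and a tool call to move; the robot and the scene stay as the last step left them, time stands still between calls to the robot, and variables do not carry over. Pictures are saved under pics/ and viewed, and the job is handed in when it is done.

Besides the shell and the picture viewer there is one more tool, called after "Emit:" in YAML: its name, and indented under it one key for each argument. jog_arm: Moves the arm, as the interface text tells. Its arguments: {"type":"object","properties":{"increments":{"type":"array","items":{"type":"object","properties":{"dx":{"type":"number"},"dy":{"type":"number"},"dz":{"type":"number"},"wx":{"type":"number"},"wy":{"type":"number"},"wz":{"type":"number"},"hand":{"type":"number"}}}}},"required":["increments"]}

```bash
mkdir -p pics; cat > h.py <<'E'
import numpy as np, cv2
from rig import monitor, read_camera, bot, spotter
def snap(n,f=None):
    c=read_camera(n)
    if f: cv2.imwrite('pics/'+f,cv2.cvtColor(c['color'],cv2.COLOR_RGB2BGR))
    return c
def ray(c,uv):
    K=c['intrinsics'];k=c['k1']
    d=np.array([(uv[0]-K[0,2])/K[0,0],(uv[1]-K[1,2])/K[1,1]])
    s=d.copy()
    for _ in range(30): s=d/(1+k*(s@s))
    T=c['cam_to_world'];v=T[:3,:3]@np.array([s[0],-s[1],-1.]);return T[:3,3],v
def atz(c,uv,z):
    o,v=ray(c,uv);return o+v*(z-o[2])/v[2]
def proj(c,p):
    T=c['cam_to_world'];q=T[:3,:3].T@(np.asarray(p,float)-T[:3,3]);s=np.array([q[0],-q[1]])/-q[2]
    s=s*(1+c['k1']*(s@s));K=c['intrinsics'];return np.array([K[0,0]*s[0]+K[0,2],K[1,1]*s[1]+K[1,2]])
E
python3 - <<'E'
from h import *
np.set_printoptions(precision=4,suppress=True)
print(monitor.observe())
for n in('side','top'):
    c=snap(n,n+'0.png');print(n,c['cam_to_world'],c['intrinsics'],c['k1'])
    for t in['bin_dock','bin_brass','bin_oring','marker_left_pivot','marker_right_pivot','air_gun','oil_bottle','cylinder_8','cylinder_9']:
        r=spotter.spot_point(t,n);print(t,[(np.round(x['centre'],1),round(x['conf'],2)) for x in r[:2]])
E
```

```text
{'t': 0.0, 'qpos': array([-1.2073,  0.0528,  1.4017, -0.    ,  1.6886, -0.0703]), 'dq': array([-0.0001,  0.0004, -0.0011,  0.0011, -0.0007, -0.0005]), 'joint_efforts': array([ -0.002 , -38.1677, -36.0187,  -0.0001,   0.0063,  -0.    ]), 'tool_pos': array([ 0.2206, -0.4761,  0.2415]), 'tool_rot': array([-3.0665, -0.6758,  0.0004]), 'ft_force': array([-0.2244,  0.1674,  1.1623]), 'wrist_torque': array([ 0.0451,  0.0207, -0.024 ]), 'finger_gap': 0.0855459249735972}
side [[-0.9545  0.1736 -0.2425  0.2016]
 [-0.2979 -0.5951  0.7464  1.0016]
 [-0.0148  0.7847  0.6197  0.881 ]
 [ 0.      0.      0.      1.    ]] [[508.2235   0.     278.6776]
 [  0.     508.2235 218.2644]
 [  0.       0.       1.    ]] -0.1694688235205717
bin_dock [(array([212.6, 307.8]), 0.62)]
bin_brass [(array([214.3, 308.3]), 0.71), (array([267.5, 329. ]), 0.58)]
bin_oring [(array([221.2, 253.3]), 0.64), (array([263.5, 282.7]), 0.58)]
marker_left_pivot [(array([220.4, 297.4]), 0.88)]
marker_right_pivot [(array([220.7, 251.5]), 0.58)]
air_gun []
oil_bottle [(array([254. , 181.5]), 0.68)]
cylinder_8 [(array([256.4, 191.4]), 0.93), (array([284.6, 195.8]), 0.6)]
cylinder_9 [(array([256.4, 191.4]), 0.93), (array([284.6, 195.8]), 0.6)]
top [[-0.0145  0.9914 -0.13    0.3726]
 [-0.9998 -0.0158 -0.0092  0.0716]
 [-0.0112  0.1298  0.9915  1.2877]
 [ 0.      0.      0.      1.    ]] [[488.7364   0.     283.3402]
 [  0.     488.7364 206.719 ]
 [  0.       0.       1.    ]] -0.15358516737323982
bin_dock [(array([201. , 190.1]), 0.95)]
bin_brass [(array([197. , 238.4]), 0.6)]
bin_oring [(array([246.4, 216.9]), 0.72), (array([201.4, 187.3]), 0.72)]
marker_left_pivot [(array([175.3, 201.7]), 0.79)]
marker_right_pivot [(array([223.2, 184.6]), 0.68)]
air_gun []
oil_bottle [(array([393.7, 154.5]), 0.76)]
cylinder_8 [(array([370.3, 165.1]), 0.67), (array([377.1, 196.5]), 0.58)]
cylinder_9 [(array([370.3, 165.1]), 0.67), (array([377.1, 196.5]), 0.58)]
```

```bash
sleep 1
```

```text
(no output)
```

View pics/side0.png

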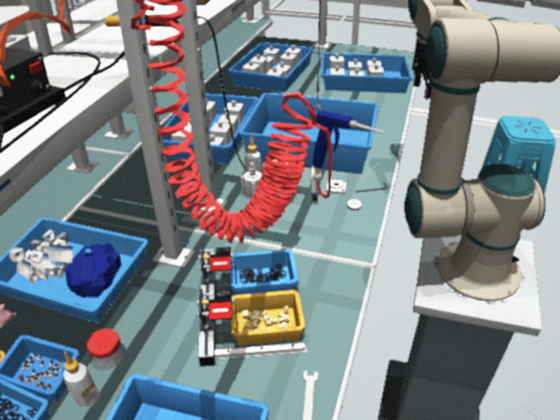

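View pics/top0.png

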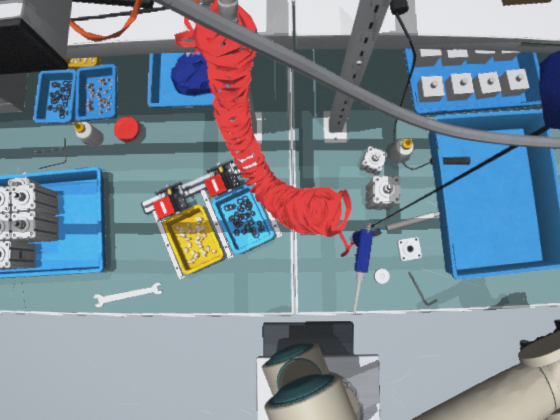

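```bash
python3 - <<'E'
import cv2
a=cv2.imread('pics/side0.png')[220:360,150:350];cv2.imwrite('pics/side0c.png',cv2.resize(a,None,fx=4,fy=4,interpolation=cv2.INTER_CUBIC))
a=cv2.imread('pics/top0.png')[150:300,110:300];cv2.imwrite('pics/top0c.png',cv2.resize(a,None,fx=4,fy=4,interpolation=cv2.INTER_CUBIC))
E
```

```text
(no output)
```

View pics/side0c.png

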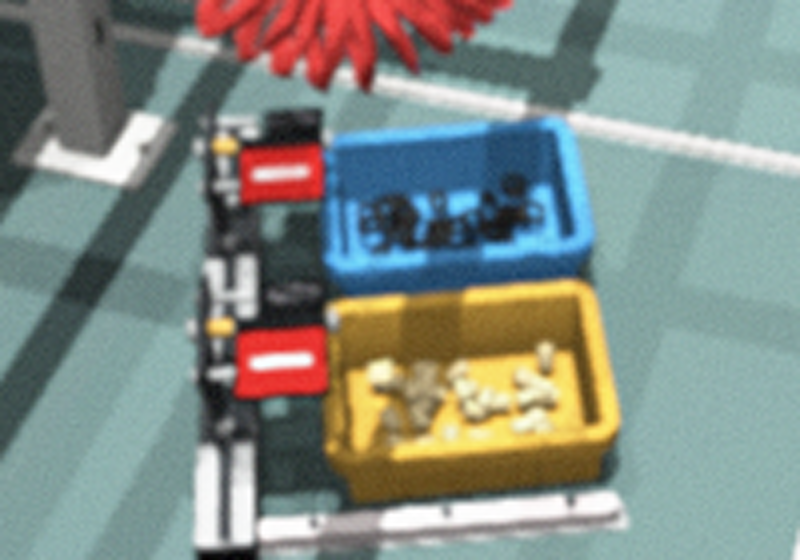

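View pics/top0c.png

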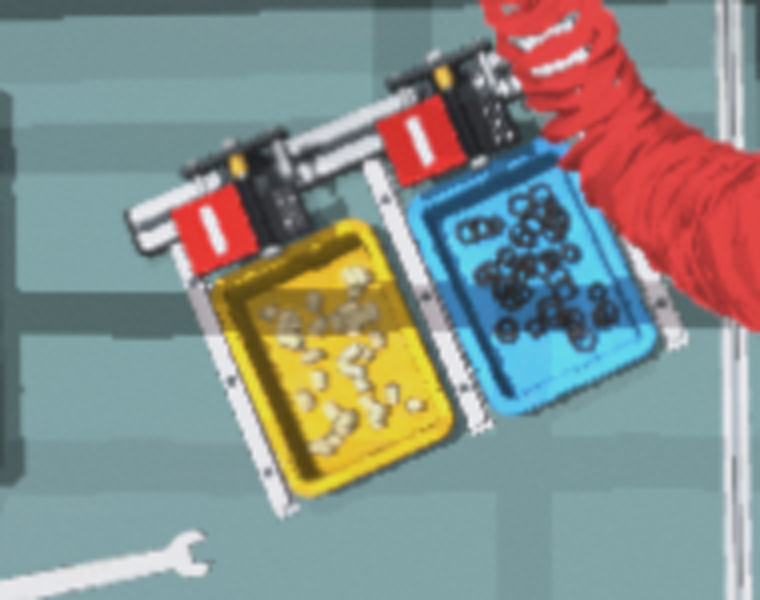

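```bash
cat > fit.py <<'E'
from h import *
from scipy.optimize import least_squares
import pickle
np.set_printoptions(precision=4,suppress=True)
def fit():
    ct=snap('top');cs=snap('side')
    t=lambda a,b:(110+a/4,150+b/4); s=lambda a,b:(150+a/4,220+b/4)
    # dock-frame pts
    C=[(ct,(-.191,.14,.016),t(287,512)),(ct,(-.191,0,.016),t(481,429)),(ct,(-.191,-.14,.016),t(677,343)),
       (ct,(-.028,.07,.095),(175.3,201.7)),(ct,(-.028,-.07,.095),(223.2,184.6)),
       (ct,(.003,.121,.097),t(172,210)),(ct,(-.045,.121,.097),t(192,275)),(ct,(.003,-.019,.097),t(380,122)),(ct,(-.045,-.019,.097),t(402,187)),
       (cs,(-.028,.07,.095),(220.4,297.4)),(cs,(.003,.121,.097),s(236,396)),(cs,(-.045,.121,.097),s(325,392)),(cs,(-.191,.14,.016),s(622,514)),
       (cs,(.003,-.019,.097),s(241,203)),(cs,(-.045,-.019,.097),s(325,196))]
    def W(p,q): c,s_=np.cos(p[2]),np.sin(p[2]); return np.array([p[0]+c*q[0]-s_*q[1],p[1]+s_*q[0]+c*q[1],q[2]])
    f=lambda p:np.concatenate([proj(c,W(p,q))-np.array(u) for c,q,u in C])
    r=least_squares(f,[.4,.25,.4],loss='soft_l1');return r.x,f(r.x).reshape(-1,2),ct,cs,W
if __name__=='__main__':
    x,res,ct,cs,W=fit();print(x,np.degrees(x[2]));print(res)
    np.save('dock.npy',x)
    c,s=np.cos(x[2]),np.sin(x[2]);R=np.array([[c,s],[-s,c]])
    def dk(w): return np.r_[R@(w[:2]-x[:2]),w[2]]
    t=lambda a,b:(110+a/4,150+b/4)
    for n,u in dict(FL=(303,498),FR=(455,430),RL=(218,285),RR=(365,222),frontmid=(383,468)).items(): print(n,dk(atz(ct,t(*u),.049)))
    for n,u in dict(bFL=(513,417),bFR=(658,352),bRL=(412,205)).items(): print(n,dk(atz(ct,t(*u),.049)))
    # overlay
    for cam,nm in((ct,'top'),(cs,'side')):
        im=cv2.cvtColor(cam['color'],cv2.COLOR_RGB2BGR)
        im=cv2.resize(im,None,fx=4,fy=4)
        def pl(P,col):
            cv2.polylines(im,[np.int32([(proj(cam,W(x,q))+.5)*4 for q in P])],False,col,1)
        for y in(-.14,0,.14):pl([(0,y,.016),(-.191,y,.016)],(255,0,255))
        pl([(0,-.16,.03),(0,.16,.03)],(0,255,0))
        for y in(.07,-.07):
            pl([(-.045,y,.097),(.003,y,.097),(.003,y+.051,.097),(-.045,y+.051,.097),(-.045,y,.097)],(0,255,0))
            pl([(-.045,y,.097),(-.011,y,.097),(-.011,y-.03,.097),(-.045,y-.03,.097),(-.045,y,.097)],(255,255,0))
        im=im[600:1200,440:1200] if nm=='top' else im[880:1440,600:1400]
        cv2.imwrite(f'pics/ov_{nm}.png',im)
    for n in('air_gun','oil_bottle','cylinder_8','cylinder_9'):
        for cam,c in(('top',ct),('side',cs)):
            r=spotter.look_for(n,cam);print(n,cam,[(np.round(a['extent']),round(a['conf'],2)) for a in r[:2]])
    for a,u in dict(gun_top=(362,250),nozzle=(358,305)).items(): print(a,atz(ct,u,.2))
E
python3 fit.py
```

```text
[0.5887 0.2959 0.3791] 21.721756294524553
[[-1.6134 -1.2482]
 [-0.6744 -0.8631]
 [ 0.0191  0.0614]
 [ 0.3194  3.6202]
 [ 4.3607 -0.7756]
 [-0.6281 -0.8467]
 [ 1.0009  0.5756]
 [-1.0143 -0.3082]
 [ 0.441   1.024 ]
 [ 3.4787  2.8124]
 [-0.6689  0.1396]
 [ 0.8917 -0.2988]
 [-0.8641 -3.4302]
 [-0.2046  0.0397]
 [ 0.3968  0.4913]]
FL [-0.1935  0.1175  0.049 ]
FR [-0.1904  0.0115  0.049 ]
RL [-0.0456  0.1194  0.049 ]
RR [-0.0444  0.016   0.049 ]
frontmid [-0.1953  0.0629  0.049 ]
bFL [-0.1968 -0.0258  0.049 ]
bFR [-0.1939 -0.1264  0.049 ]
bRL [-0.0459 -0.0162  0.049 ]
air_gun top [(array([141., 156., 142., 122.]), 0.42)]
air_gun side []
oil_bottle top [(array([391., 137.,  22.,  28.]), 0.93)]
oil_bottle side []
cylinder_8 top [(array([365., 177.,  37.,  32.]), 0.74)]
cylinder_8 side [(array([241., 162.,  19.,  38.]), 0.85), (array([348., 199.,  15.,  12.]), 0.16)]
cylinder_9 top [(array([365., 177.,  37.,  32.]), 0.74)]
cylinder_9 side [(array([241., 162.,  19.,  38.]), 0.85), (array([348., 199.,  15.,  12.]), 0.16)]
gun_top [ 0.4153 -0.092   0.2   ]
nozzle [ 0.2941 -0.0797  0.2   ]
```

View pics/ov_top.png

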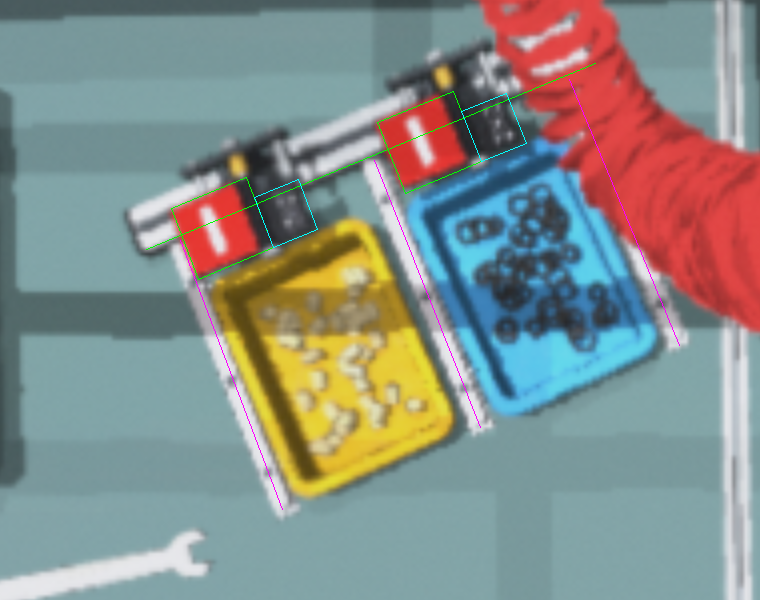

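View pics/ov_side.png

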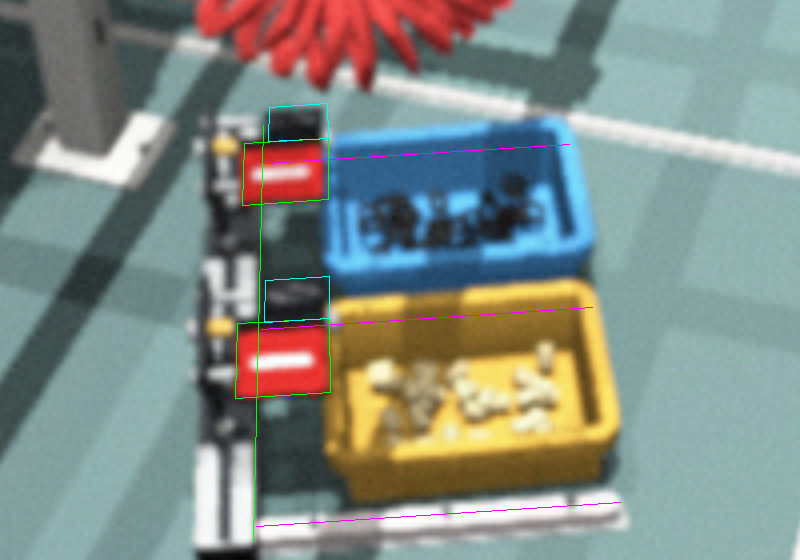

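Emit:
jog_arm:
  increments:
    - {"dz":1,"wz":-0.3,"hand":0.5}
    - {"dz":2,"wz":-0.3,"hand":0.5}
    - {"dz":3,"wz":-0.3,"hand":0.5}
    - {"dz":4,"wz":-0.3,"hand":0.5}
    - {"dz":4.2,"dx":0.8,"dy":0.6,"wz":-0.3,"hand":0.5}
    - {"dz":4.2,"dx":1.6,"dy":1.4,"wz":-0.3,"hand":0.5}
    - {"dz":4.2,"dx":2.4,"dy":2.2,"wz":-0.3,"hand":0.5}
    - {"dz":4.2,"dx":3.2,"dy":3,"wz":-0.3,"hand":0.5}

```text
validation failed for argument at $.in...
```

Emit:
jog_arm:
  increments:
    - {"dx":0.0,"dy":0.0,"dz":1.0,"wx":0.0,"wy":0.0,"wz":-0.3,"hand":0.5}
    - {"dx":0.0,"dy":0.0,"dz":2.0,"wx":0.0,"wy":0.0,"wz":-0.3,"hand":0.5}
    - {"dx":0.0,"dy":0.0,"dz":3.0,"wx":0.0,"wy":0.0,"wz":-0.3,"hand":0.5}
    - {"dx":0.0,"dy":0.0,"dz":4.2,"wx":0.0,"wy":0.0,"wz":-0.3,"hand":0.5}

```text
t: 2.0
tool_pos: [0.2206, -0.4761, 0.4534]
tool_rot: [-3.084, -0.595, 0.0]
ft_force: [-0.5, -0.0, 0.8]
finger_gap: 0.0428
```

Emit:
jog_arm:
  increments:
    - {"dx":0.8,"dy":0.6,"dz":0.0,"wx":0.0,"wy":0.0,"wz":0.0,"hand":0.5}
    - {"dx":1.6,"dy":1.4,"dz":0.0,"wx":0.0,"wy":0.0,"wz":0.0,"hand":0.5}
    - {"dx":2.4,"dy":2.2,"dz":0.0,"wx":0.0,"wy":0.0,"wz":0.0,"hand":0.5}
    - {"dx":3.2,"dy":3.1,"dz":0.0,"wx":0.0,"wy":0.0,"wz":0.0,"hand":0.5}
    - {"dx":3.9,"dy":4.1,"dz":0.0,"wx":0.0,"wy":0.0,"wz":0.0,"hand":0.5}
    - {"dx":4.3,"dy":5.2,"dz":0.0,"wx":0.0,"wy":0.0,"wz":0.0,"hand":0.5}
    - {"dx":4.5,"dy":6.3,"dz":0.0,"wx":0.0,"wy":0.0,"wz":0.0,"hand":0.5}
    - {"dx":4.5,"dy":7.4,"dz":0.0,"wx":0.0,"wy":0.0,"wz":0.0,"hand":0.5}

```text
t: 3.0
tool_pos: [0.446, -0.1045, 0.4519]
tool_rot: [-3.084, -0.596, 0.001]
ft_force: [0.2, 0.3, 0.5]
finger_gap: 0.0425
```

Emit:
jog_arm:
  increments:
    - {"dx":0.0,"dy":1.1,"dz":0.0,"wx":0.0,"wy":0.0,"wz":0.0,"hand":0.5}
    - {"dx":0.0,"dy":2.2,"dz":0.0,"wx":0.0,"wy":0.0,"wz":0.0,"hand":0.5}
    - {"dx":-0.2,"dy":3.3,"dz":0.0,"wx":0.0,"wy":0.0,"wz":0.0,"hand":0.5}
    - {"dx":-0.5,"dy":4.4,"dz":0.0,"wx":0.0,"wy":0.0,"wz":0.0,"hand":0.5}
    - {"dx":-1.0,"dy":5.4,"dz":0.0,"wx":0.0,"wy":0.0,"wz":0.0,"hand":0.5}
    - {"dx":-1.6,"dy":6.3,"dz":0.0,"wx":0.0,"wy":0.0,"wz":0.0,"hand":0.5}
    - {"dx":-2.3,"dy":7.2,"dz":0.0,"wx":0.0,"wy":0.0,"wz":0.0,"hand":0.5}
    - {"dx":-2.3,"dy":7.5,"dz":0.0,"wx":0.0,"wy":0.0,"wz":0.0,"hand":0.5}

```text
t: 4.0
tool_pos: [0.3288, 0.2705, 0.4531]
tool_rot: [-3.082, -0.602, -0.002]
ft_force: [-0.5, 0.1, 0.1]
finger_gap: 0.0428
```

```bash
python3 - <<'E'
from h import *
np.set_printoptions(precision=4,suppress=True)
c=snap('top','top1.png');x=np.load('dock.npy');s=monitor.observe();print(s['tool_pos'],s['qpos'],s['ft_force'],s['t'])
E
```

```text
[0.3298 0.2708 0.4523] [ 0.6007 -0.1549  1.1803  0.0004  2.1156  1.7866] [0.1781 0.8216 0.8879] 4.05
```

View pics/top1.png

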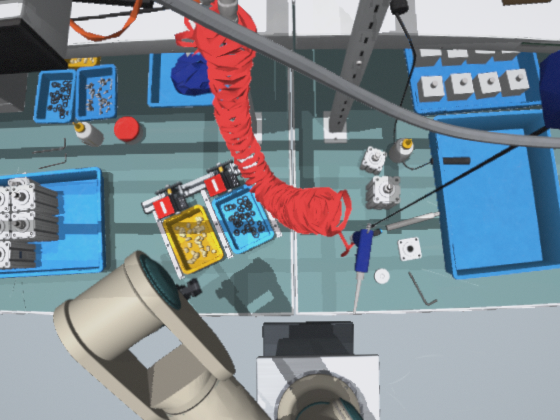

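Emit:
jog_arm:
  increments:
    - {"dx":0.0,"dy":0.0,"dz":-1.2,"wx":0.0,"wy":0.0,"wz":0.0,"hand":0.5}
    - {"dx":0.0,"dy":0.0,"dz":-2.4,"wx":0.0,"wy":0.0,"wz":0.0,"hand":0.5}
    - {"dx":0.0,"dy":0.0,"dz":-3.6,"wx":0.0,"wy":0.0,"wz":0.0,"hand":0.5}
    - {"dx":0.0,"dy":0.0,"dz":-4.8,"wx":0.0,"wy":0.0,"wz":0.0,"hand":0.5}
    - {"dx":0.0,"dy":0.0,"dz":-6.0,"wx":0.0,"wy":0.0,"wz":0.0,"hand":0.5}
    - {"dx":0.0,"dy":0.0,"dz":-7.0,"wx":0.0,"wy":0.0,"wz":0.0,"hand":0.5}
    - {"dx":0.0,"dy":0.0,"dz":-7.8,"wx":0.0,"wy":0.0,"wz":0.0,"hand":0.5}
    - {"dx":0.0,"dy":0.0,"dz":-8.4,"wx":0.0,"wy":0.0,"wz":0.0,"hand":0.5}

```text
t: 5.05
tool_pos: [0.3309, 0.2672, 0.0303]
tool_rot: [3.084, 0.593, -0.003]
ft_force: [-0.1, 1.1, 0.8]
finger_gap: 0.0425
```

```bash
python3 - <<'E'
from h import *
c=snap('side','side2.png');s=monitor.observe();print(s['tool_pos'],s['ft_force'],s['t'])
a=c['color'][220:360,180:380];cv2.imwrite('pics/side2c.png',cv2.resize(a[...,::-1],None,fx=4,fy=4,interpolation=cv2.INTER_CUBIC))
E
```

```text
[0.32905951 0.26597431 0.02688428] [-2.17200797 -1.63925717 -3.71055491] 5.1
```

View pics/side2c.png

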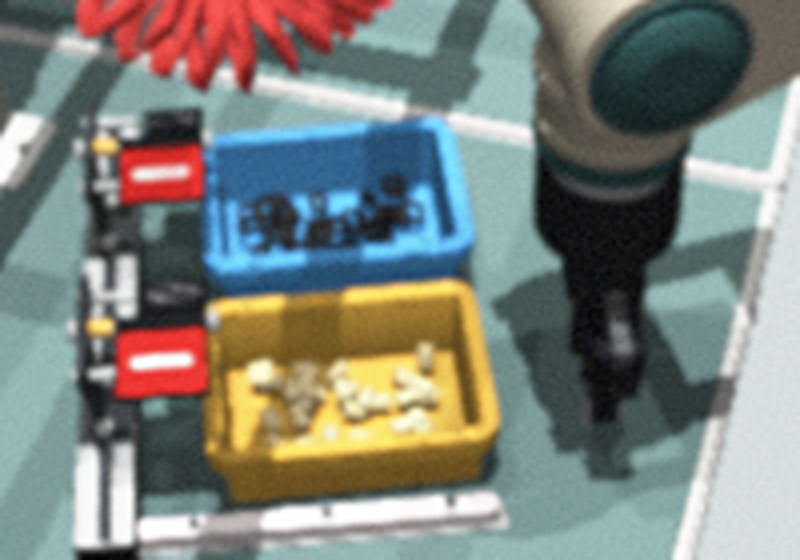

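Emit:
jog_arm:
  increments:
    - {"dx":0.19,"dy":0.07,"dz":0.0,"wx":0.0,"wy":0.0,"wz":0.0,"hand":0.5}
    - {"dx":0.37,"dy":0.15,"dz":0.0,"wx":0.0,"wy":0.0,"wz":0.0,"hand":0.5}
    - {"dx":0.56,"dy":0.22,"dz":0.0,"wx":0.0,"wy":0.0,"wz":0.0,"hand":0.5}
    - {"dx":0.65,"dy":0.26,"dz":0.0,"wx":0.0,"wy":0.0,"wz":0.0,"hand":0.5}
    - {"dx":0.74,"dy":0.3,"dz":0.0,"wx":0.0,"wy":0.0,"wz":0.0,"hand":0.5}
    - {"dx":0.84,"dy":0.33,"dz":0.0,"wx":0.0,"wy":0.0,"wz":0.0,"hand":0.5}
    - {"dx":0.93,"dy":0.37,"dz":0.0,"wx":0.0,"wy":0.0,"wz":0.0,"hand":0.5}
    - {"dx":1.02,"dy":0.41,"dz":0.0,"wx":0.0,"wy":0.0,"wz":0.0,"hand":0.5}

```text
t: 6.1
tool_pos: [0.3818, 0.2892, 0.0323]
tool_rot: [3.084, 0.596, -0.001]
ft_force: [-2.6, -1.2, 1.3]
finger_gap: 0.0428
```

Emit:
jog_arm:
  increments:
    - {"dx":0.09,"dy":0.04,"dz":0.0,"wx":0.0,"wy":0.0,"wz":0.0,"hand":0.5}
    - {"dx":0.19,"dy":0.07,"dz":0.0,"wx":0.0,"wy":0.0,"wz":0.0,"hand":0.5}
    - {"dx":0.28,"dy":0.11,"dz":0.0,"wx":0.0,"wy":0.0,"wz":0.0,"hand":0.5}
    - {"dx":0.37,"dy":0.15,"dz":0.0,"wx":0.0,"wy":0.0,"wz":0.0,"hand":0.5}

```text
t: 6.6
tool_pos: [0.4005, 0.2966, 0.0323]
tool_rot: [3.084, 0.595, -0.0]
ft_force: [-2.1, -0.5, 0.9]
finger_gap: 0.0429
```

Emit:
jog_arm:
  increments:
    - {"dx":0.06,"dy":0.02,"dz":0.0,"wx":0.0,"wy":0.0,"wz":0.0,"hand":0.5}
    - {"dx":0.11,"dy":0.04,"dz":0.0,"wx":0.0,"wy":0.0,"wz":0.0,"hand":0.5}

```text
t: 6.85
tool_pos: [0.4058, 0.2986, 0.0323]
tool_rot: [3.084, 0.595, -0.0]
ft_force: [-2.9, -1.5, 1.2]
finger_gap: 0.0424
```

Emit:
jog_arm:
  increments:
    - {"dx":0.05,"dy":0.02,"dz":0.0,"wx":0.0,"wy":0.0,"wz":0.0,"hand":0.5}
    - {"dx":0.09,"dy":0.04,"dz":0.0,"wx":0.0,"wy":0.0,"wz":0.0,"hand":0.5}
    - {"dx":0.14,"dy":0.06,"dz":0.0,"wx":0.0,"wy":0.0,"wz":0.0,"hand":0.5}

```text
t: 7.22
tool_pos: [0.4128, 0.3016, 0.0323]
tool_rot: [3.084, 0.595, -0.0]
ft_force: [-2.1, -0.2, 0.0]
finger_gap: 0.043
```

Emit:
jog_arm:
  increments:
    - {"dx":0.03,"dy":0.01,"dz":0.0,"wx":0.0,"wy":0.0,"wz":0.0,"hand":0.5}
    - {"dx":0.06,"dy":0.02,"dz":0.0,"wx":0.0,"wy":0.0,"wz":0.0,"hand":0.5}

```text
t: 7.48
tool_pos: [0.4157, 0.3027, 0.0323]
tool_rot: [3.085, 0.596, -0.0]
ft_force: [-2.0, -0.8, 0.5]
finger_gap: 0.0425
```

Emit:
jog_arm:
  increments:
    - {"dx":0.03,"dy":0.01,"dz":0.0,"wx":0.0,"wy":0.0,"wz":0.0,"hand":0.5}

```text
t: 7.6
tool_pos: [0.4173, 0.3032, 0.0323]
tool_rot: [3.084, 0.596, -0.0]
ft_force: [-1.9, -0.3, -0.0]
finger_gap: 0.0426
```

Dock x ≈ -0.156. Continue gently until the stop shows in the force.

Emit:
jog_arm:
  increments:
    - {"dx":0.03,"dy":0.01,"dz":0.0,"wx":0.0,"wy":0.0,"wz":0.0,"hand":0.5}
    - {"dx":0.06,"dy":0.02,"dz":0.0,"wx":0.0,"wy":0.0,"wz":0.0,"hand":0.5}

```text
t: 7.85
tool_pos: [0.4203, 0.3041, 0.0323]
tool_rot: [3.084, 0.596, -0.0]
ft_force: [-2.2, -1.2, 0.4]
finger_gap: 0.0427
```

Emit:
jog_arm:
  increments:
    - {"dx":0.03,"dy":0.01,"dz":0.0,"wx":0.0,"wy":0.0,"wz":0.0,"hand":0.5}

```text
t: 7.98
tool_pos: [0.4218, 0.3047, 0.0323]
tool_rot: [3.085, 0.595, 0.0]
ft_force: [-1.9, -1.1, 1.2]
finger_gap: 0.0421
```

```bash
python3 - <<'E'
from h import *
c=snap('side','side3.png');s=monitor.observe();print(s['tool_pos'],s['ft_force'],s['t'])
a=c['color'][220:360,180:380];cv2.imwrite('pics/side3c.png',cv2.resize(a[...,::-1],None,fx=4,fy=4,interpolation=cv2.INTER_CUBIC))
E
```

```text
[0.42195208 0.30469973 0.03234377] [-2.77549928  0.5438731  -0.1347557 ] 8.025
```

View pics/side3c.png

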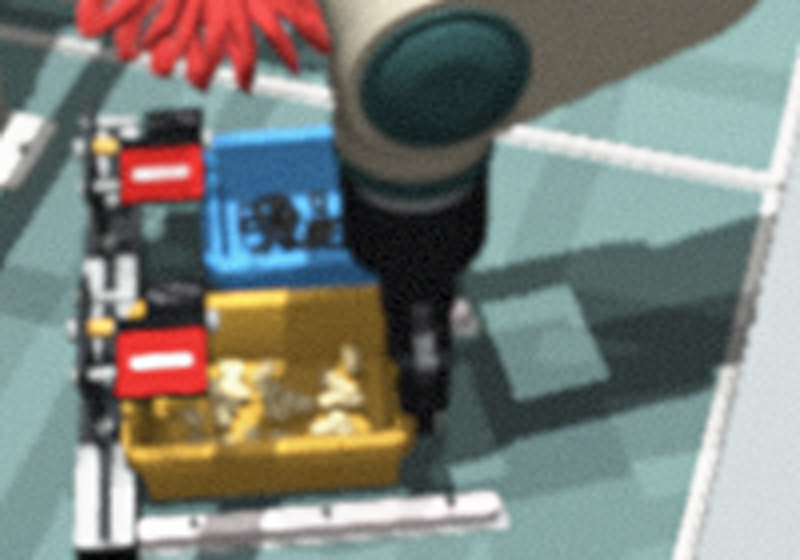

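Emit:
jog_arm:
  increments:
    - {"dx":0.03,"dy":0.01,"dz":0.0,"wx":0.0,"wy":0.0,"wz":0.0,"hand":0.5}
    - {"dx":0.03,"dy":0.01,"dz":0.0,"wx":0.0,"wy":0.0,"wz":0.0,"hand":0.5}

```text
t: 8.28
tool_pos: [0.4234, 0.3052, 0.0323]
tool_rot: [3.085, 0.595, 0.001]
ft_force: [-0.7, -0.5, -0.4]
finger_gap: 0.0424
```

Emit:
jog_arm:
  increments:
    - {"dx":0.03,"dy":0.01,"dz":0.0,"wx":0.0,"wy":0.0,"wz":0.0,"hand":0.5}

```text
t: 8.4
tool_pos: [0.4246, 0.3056, 0.0323]
tool_rot: [3.084, 0.596, -0.001]
ft_force: [-5.6, -3.4, 2.0]
finger_gap: 0.0428
```

Emit:
jog_arm:
  increments:
    - {"dx":0.03,"dy":0.01,"dz":0.0,"wx":0.0,"wy":0.0,"wz":0.0,"hand":0.5}

```text
t: 8.52
tool_pos: [0.4248, 0.3055, 0.0322]
tool_rot: [3.083, 0.596, -0.007]
ft_force: [-14.3, -5.7, 9.7]
finger_gap: 0.0426
```

Emit:
jog_arm:
  increments:
    - {"dx":0.0,"dy":0.0,"dz":0.0,"wx":0.0,"wy":0.0,"wz":0.0,"hand":0.5}
    - {"dx":-0.2,"dy":-0.08,"dz":0.0,"wx":0.0,"wy":0.0,"wz":0.0,"hand":0.5}
    - {"dx":-0.6,"dy":-0.24,"dz":0.0,"wx":0.0,"wy":0.0,"wz":0.0,"hand":0.5}
    - {"dx":-1.2,"dy":-0.48,"dz":0.0,"wx":0.0,"wy":0.0,"wz":0.0,"hand":0.5}
    - {"dx":-1.2,"dy":-0.48,"dz":1.0,"wx":0.0,"wy":0.0,"wz":0.0,"hand":0.2}
    - {"dx":-1.2,"dy":-0.48,"dz":2.2,"wx":0.0,"wy":0.0,"wz":0.0,"hand":0.0}
    - {"dx":-1.2,"dy":-0.48,"dz":3.4,"wx":0.0,"wy":0.0,"wz":0.0,"hand":0.0}
    - {"dx":-1.2,"dy":-0.48,"dz":3.4,"wx":0.0,"wy":0.0,"wz":0.0,"hand":0.0}

```text
t: 9.52
tool_pos: [0.3681, 0.2834, 0.2081]
tool_rot: [-3.08, -0.595, -0.018]
ft_force: [-0.1, -0.3, -0.8]
finger_gap: 0.0002
```

```bash
python3 - <<'E'
from h import *
s=monitor.observe();print(s['tool_pos'],s['ft_force'],s['t'],s['finger_gap'])
c=snap('side','side4.png')
a=c['color'][220:360,180:380];cv2.imwrite('pics/side4c.png',cv2.resize(a[...,::-1],None,fx=4,fy=4,interpolation=cv2.INTER_CUBIC))
c=snap('top')
a=c['color'][150:300,110:300];cv2.imwrite('pics/top4c.png',cv2.resize(a[...,::-1],None,fx=4,fy=4,interpolation=cv2.INTER_CUBIC))
E
```

```text
[0.36810092 0.2833588  0.20814647] [-0.13063773 -0.28372541 -0.81871172] 9.525 0.00023389917572171225
```

View pics/side4c.png

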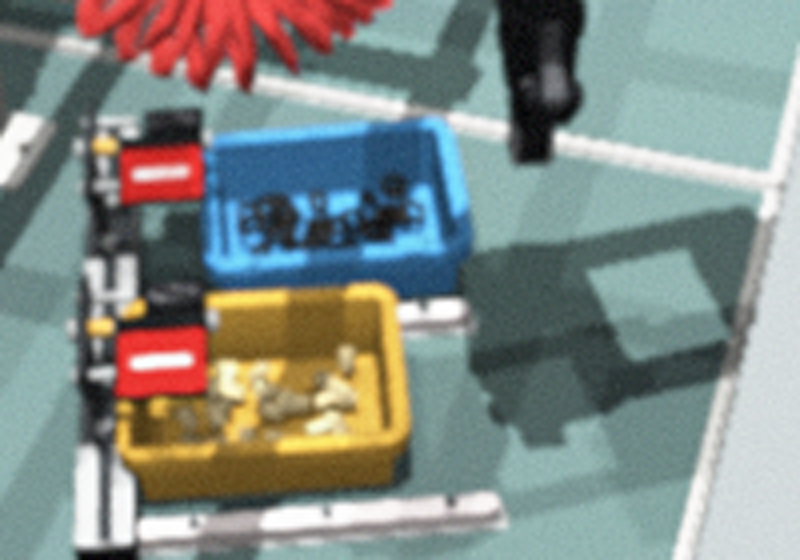

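View pics/top4c.png

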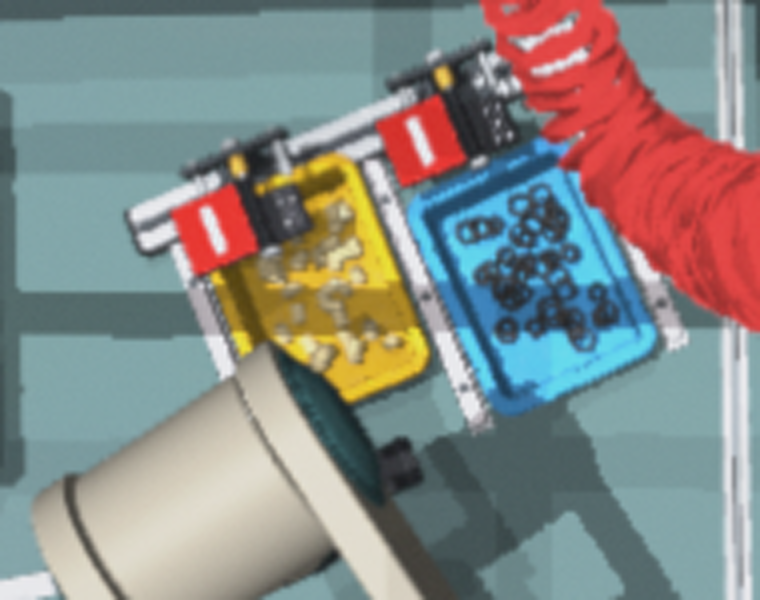

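Emit:
jog_arm:
  increments:
    - {"dx":0.9,"dy":0.22,"dz":0.0,"wx":0.0,"wy":0.0,"wz":0.0,"hand":0.0}
    - {"dx":1.8,"dy":0.45,"dz":0.0,"wx":0.0,"wy":0.0,"wz":0.0,"hand":0.0}
    - {"dx":2.7,"dy":0.68,"dz":0.0,"wx":0.0,"wy":0.0,"wz":0.0,"hand":0.0}
    - {"dx":3.55,"dy":0.9,"dz":0.0,"wx":0.0,"wy":0.0,"wz":0.0,"hand":0.0}
    - {"dx":3.55,"dy":0.9,"dz":-0.5,"wx":0.0,"wy":0.0,"wz":0.0,"hand":0.0}
    - {"dx":3.55,"dy":0.9,"dz":-1.0,"wx":0.0,"wy":0.0,"wz":0.0,"hand":0.0}
    - {"dx":3.55,"dy":0.9,"dz":-1.2,"wx":0.0,"wy":0.0,"wz":0.0,"hand":0.0}
    - {"dx":3.55,"dy":0.9,"dz":-1.2,"wx":0.0,"wy":0.0,"wz":0.0,"hand":0.0}

```text
t: 10.62
tool_pos: [0.5431, 0.3268, 0.1408]
tool_rot: [3.084, 0.595, -0.004]
ft_force: [0.0, -0.4, 0.8]
finger_gap: -0.0002
```

```bash
cat > look.py <<'E'
from h import *
import sys
np.set_printoptions(precision=4,suppress=True)
n=sys.argv[1]
x=np.load('dock.npy');c_,s_=np.cos(x[2]),np.sin(x[2])
c=snap('side');s=monitor.observe();p=s['tool_pos'];print(p,s['ft_force'],s['t'],'dock',np.array([[c_,s_],[-s_,c_]])@(p[:2]-x[:2]),'tip z',p[2]-.011)
a=c['color'][220:350,170:310];cv2.imwrite(f'pics/s{n}.png',cv2.resize(a[...,::-1],None,fx=5,fy=4.5,interpolation=cv2.INTER_CUBIC))
E
python3 look.py 5
```

```text
[0.5436 0.3271 0.1423] [0.4871 0.0243 0.8079] 10.675 dock [-0.0304  0.0457] tip z 0.131324409756159
```

View pics/s5.png

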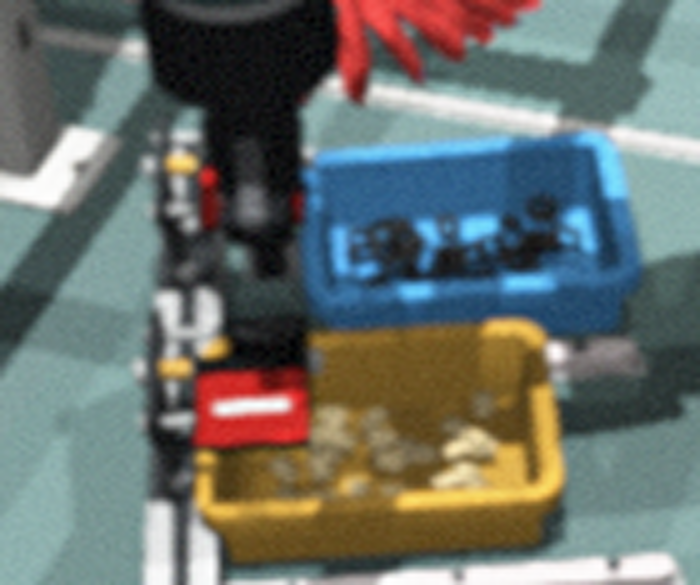

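Emit:
jog_arm:
  increments:
    - {"dx":0.0,"dy":0.0,"dz":-0.3,"wx":0.0,"wy":0.0,"wz":0.0,"hand":0.0}
    - {"dx":0.0,"dy":0.0,"dz":-0.55,"wx":0.0,"wy":0.0,"wz":0.0,"hand":0.0}
    - {"dx":0.0,"dy":0.0,"dz":-0.7,"wx":0.0,"wy":0.0,"wz":0.0,"hand":0.0}
    - {"dx":0.0,"dy":0.0,"dz":-0.8,"wx":0.0,"wy":0.0,"wz":0.0,"hand":0.0}

```text
t: 11.18
tool_pos: [0.5436, 0.3271, 0.1019]
tool_rot: [3.085, 0.596, -0.001]
ft_force: [-0.2, -0.2, 2.1]
finger_gap: -0.0
```

Emit:
jog_arm:
  increments:
    - {"dx":0.0,"dy":0.0,"dz":-0.08,"wx":0.0,"wy":0.0,"wz":0.0,"hand":0.0}
    - {"dx":0.0,"dy":0.0,"dz":-0.16,"wx":0.0,"wy":0.0,"wz":0.0,"hand":0.0}

```text
t: 11.42
tool_pos: [0.544, 0.3272, 0.0946]
tool_rot: [-3.084, -0.596, -0.002]
ft_force: [0.2, -0.9, 1.7]
finger_gap: 0.0001
```

```bash
python3 look.py 6
```

```text
[0.5438 0.3271 0.0939] [0.4675 0.2525 0.0517] 11.475 dock [-0.0302  0.0456] tip z 0.08285069525522497
```

View pics/s6.png

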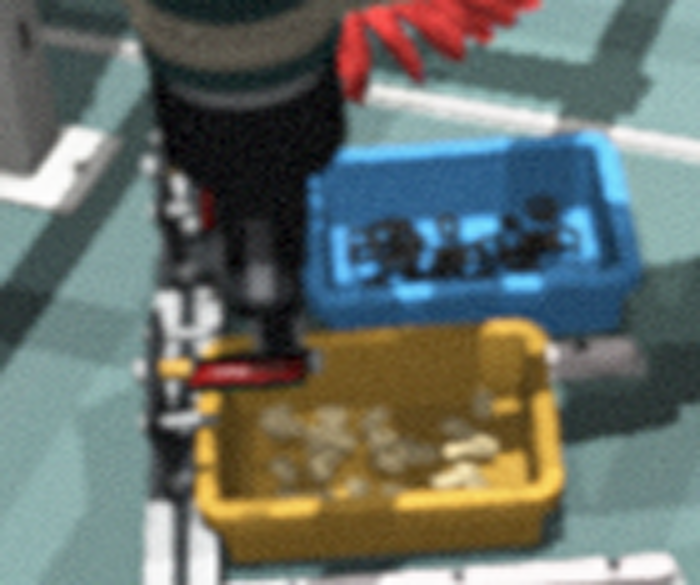

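Emit:
jog_arm:
  increments:
    - {"dx":0.0,"dy":0.0,"dz":0.7,"wx":0.0,"wy":0.0,"wz":0.0,"hand":0.0}
    - {"dx":0.0,"dy":0.0,"dz":1.6,"wx":0.0,"wy":0.0,"wz":0.0,"hand":0.0}
    - {"dx":0.0,"dy":0.0,"dz":2.3,"wx":0.0,"wy":0.0,"wz":0.0,"hand":0.0}
    - {"dx":-0.25,"dy":0.6,"dz":2.3,"wx":0.0,"wy":0.0,"wz":0.0,"hand":0.0}
    - {"dx":-0.5,"dy":1.2,"dz":2.3,"wx":0.0,"wy":0.0,"wz":0.0,"hand":0.0}
    - {"dx":-0.7,"dy":1.75,"dz":2.3,"wx":0.0,"wy":0.0,"wz":0.0,"hand":0.0}
    - {"dx":-0.7,"dy":1.75,"dz":2.3,"wx":0.0,"wy":0.0,"wz":0.0,"hand":0.0}
    - {"dx":-0.7,"dy":1.75,"dz":1.6,"wx":0.0,"wy":0.0,"wz":0.0,"hand":0.0}

```text
t: 12.48
tool_pos: [0.5101, 0.4151, 0.1774]
tool_rot: [-3.082, -0.595, -0.01]
ft_force: [0.8, 0.2, 0.2]
finger_gap: -0.0
```

Emit:
jog_arm:
  increments:
    - {"dx":0.0,"dy":0.0,"dz":-0.6,"wx":0.0,"wy":0.0,"wz":0.0,"hand":0.0}
    - {"dx":0.0,"dy":0.0,"dz":-1.1,"wx":0.0,"wy":0.0,"wz":0.0,"hand":0.0}
    - {"dx":0.0,"dy":0.0,"dz":-1.1,"wx":0.0,"wy":0.0,"wz":0.0,"hand":0.0}

```text
t: 12.85
tool_pos: [0.5081, 0.413, 0.1167]
tool_rot: [3.082, 0.594, -0.007]
ft_force: [-0.6, 0.3, 0.5]
finger_gap: 0.0003
```

```bash
python3 look.py 7
```

```text
[0.5089 0.4137 0.119 ] [-0.213  -0.3439  1.4511] 12.9 dock [-0.0306  0.1391] tip z 0.10795851812804638
```

View pics/s7.png

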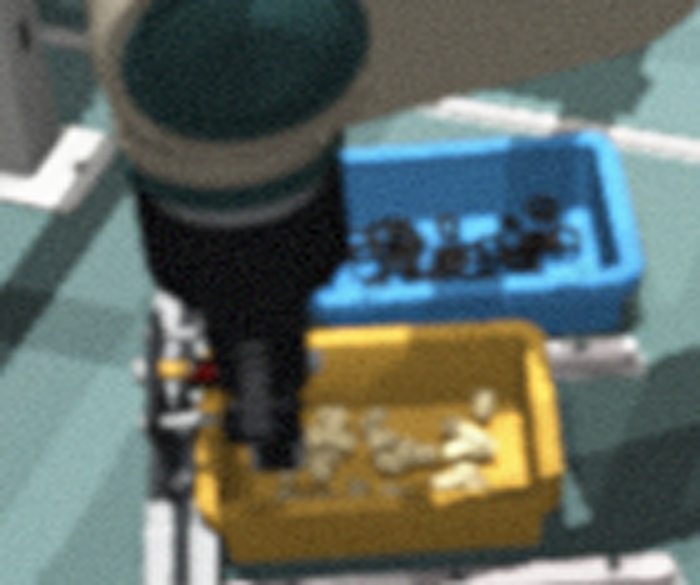

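Emit:
jog_arm:
  increments:
    - {"dx":0.1,"dy":-0.25,"dz":0.0,"wx":0.0,"wy":0.0,"wz":0.0,"hand":0.0}
    - {"dx":0.2,"dy":-0.5,"dz":0.0,"wx":0.0,"wy":0.0,"wz":0.0,"hand":0.0}
    - {"dx":0.3,"dy":-0.75,"dz":0.0,"wx":0.0,"wy":0.0,"wz":0.0,"hand":0.0}
    - {"dx":0.4,"dy":-1.0,"dz":0.0,"wx":0.0,"wy":0.0,"wz":0.0,"hand":0.0}
    - {"dx":0.48,"dy":-1.2,"dz":0.0,"wx":0.0,"wy":0.0,"wz":0.0,"hand":0.0}
    - {"dx":0.56,"dy":-1.4,"dz":0.0,"wx":0.0,"wy":0.0,"wz":0.0,"hand":0.0}
    - {"dx":0.62,"dy":-1.55,"dz":0.0,"wx":0.0,"wy":0.0,"wz":0.0,"hand":0.0}
    - {"dx":0.67,"dy":-1.67,"dz":0.0,"wx":0.0,"wy":0.0,"wz":0.0,"hand":0.0}

```text
t: 13.9
tool_pos: [0.5424, 0.3306, 0.1193]
tool_rot: [3.084, 0.595, 0.0]
ft_force: [0.8, -0.4, -0.2]
finger_gap: -0.0003
```

```bash
python3 look.py 8
```

```text
[0.5427 0.33   0.1193] [-0.2168  0.3894  0.4565] 13.95 dock [-0.0301  0.0487] tip z 0.10828975872663442
```

View pics/s8.png

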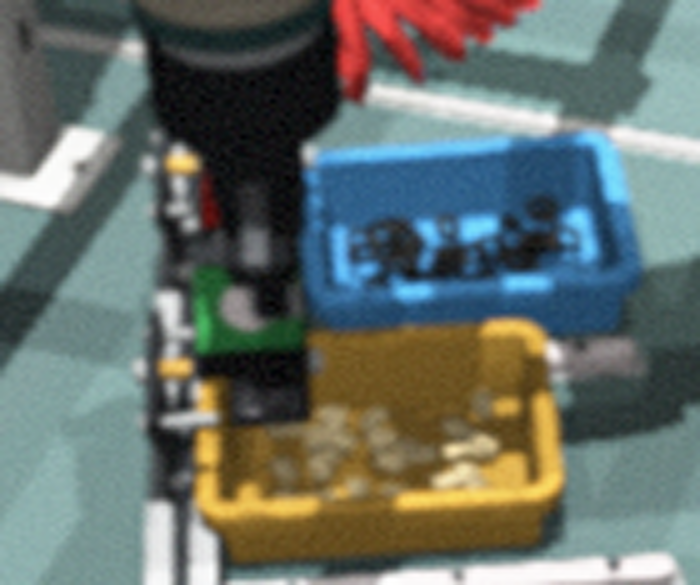

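Emit:
jog_arm:
  increments:
    - {"dx":0.07,"dy":-0.17,"dz":0.0,"wx":0.0,"wy":0.0,"wz":0.0,"hand":0.0}
    - {"dx":0.07,"dy":-0.17,"dz":-0.1,"wx":0.0,"wy":0.0,"wz":0.0,"hand":0.0}
    - {"dx":0.07,"dy":-0.17,"dz":-0.18,"wx":0.0,"wy":0.0,"wz":0.0,"hand":0.0}
    - {"dx":0.07,"dy":-0.17,"dz":-0.22,"wx":0.0,"wy":0.0,"wz":0.0,"hand":0.0}

```text
t: 14.45
tool_pos: [0.5454, 0.3226, 0.1079]
tool_rot: [3.084, 0.596, -0.001]
ft_force: [-3.0, -2.5, 7.1]
finger_gap: -0.0001
```

Emit:
jog_arm:
  increments:
    - {"dx":0.0,"dy":0.0,"dz":-0.03,"wx":0.0,"wy":0.0,"wz":0.0,"hand":0.0}

```text
t: 14.58
tool_pos: [0.5455, 0.3226, 0.1078]
tool_rot: [3.084, 0.596, -0.0]
ft_force: [-5.9, -4.3, 10.6]
finger_gap: 0.0003
```

Emit:
jog_arm:
  increments:
    - {"dx":0.0,"dy":0.0,"dz":-0.02,"wx":0.0,"wy":0.0,"wz":0.0,"hand":0.0}

```text
t: 14.7
tool_pos: [0.5455, 0.3227, 0.1077]
tool_rot: [3.084, 0.596, 0.0]
ft_force: [-7.2, -4.4, 12.7]
finger_gap: 0.0
```

Emit:
jog_arm:
  increments:
    - {"dx":0.0,"dy":0.0,"dz":0.3,"wx":0.0,"wy":0.0,"wz":0.0,"hand":0.0}
    - {"dx":0.0,"dy":0.0,"dz":1.0,"wx":0.0,"wy":0.0,"wz":0.0,"hand":0.0}
    - {"dx":0.0,"dy":0.0,"dz":2.0,"wx":0.0,"wy":0.0,"wz":0.0,"hand":0.0}
    - {"dx":0.0,"dy":0.0,"dz":3.0,"wx":0.0,"wy":0.0,"wz":0.0,"hand":0.0}
    - {"dx":-1.0,"dy":-0.3,"dz":3.6,"wx":0.0,"wy":0.0,"wz":0.0,"hand":0.0}
    - {"dx":-2.0,"dy":-0.6,"dz":4.2,"wx":0.0,"wy":0.0,"wz":0.0,"hand":0.0}
    - {"dx":-3.0,"dy":-1.0,"dz":4.5,"wx":0.0,"wy":0.0,"wz":0.0,"hand":0.0}
    - {"dx":-3.5,"dy":-1.2,"dz":4.5,"wx":0.0,"wy":0.0,"wz":0.0,"hand":0.0}

```text
t: 15.7
tool_pos: [0.369, 0.2623, 0.3336]
tool_rot: [-3.083, -0.596, -0.007]
ft_force: [0.2, -0.4, -0.4]
finger_gap: 0.0001
```

```bash
python3 look.py 9; python3 - <<'E'
from h import *
c=snap('top')
a=c['color'][150:300,110:300];cv2.imwrite('pics/top9c.png',cv2.resize(a[...,::-1],None,fx=4,fy=4,interpolation=cv2.INTER_CUBIC))
E
```

```text
[0.3676 0.2618 0.3334] [-0.4475  0.6331  1.3192] 15.75 dock [-0.218   0.0502] tip z 0.3223985716979672
```

View pics/s9.png

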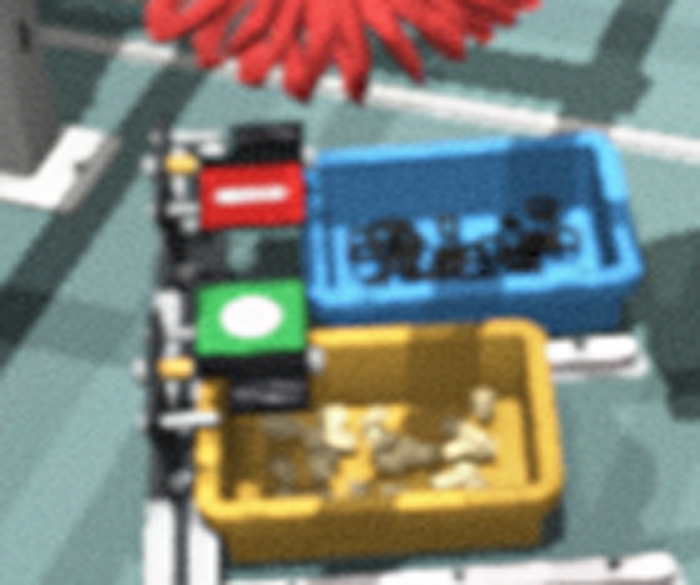

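View pics/top9c.png

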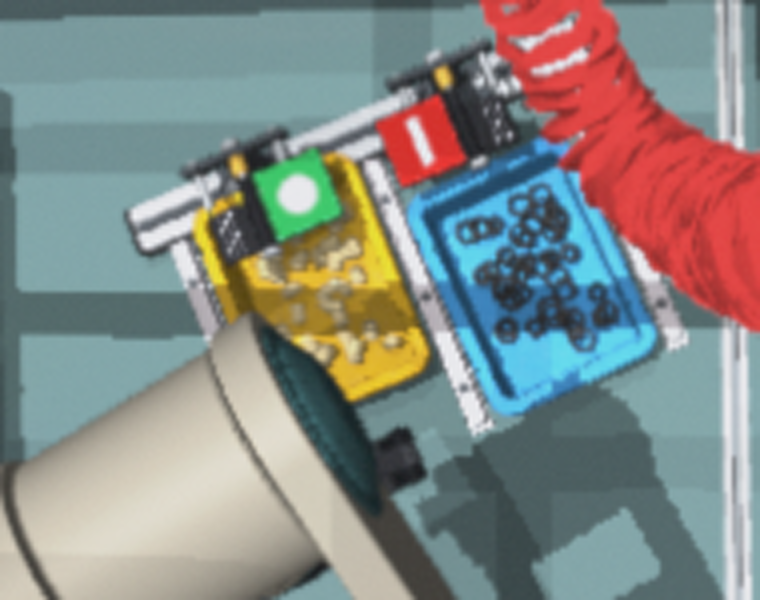

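```bash
python3 - <<'E'
from h import *
np.set_printoptions(precision=4,suppress=True)
ct=snap('top');cs=snap('side');x=np.load('dock.npy');c,s=np.cos(x[2]),np.sin(x[2]);R=np.array([[c,s],[-s,c]])
dk=lambda w:np.r_[R@(w[:2]-x[:2]),w[2]]
t=lambda a,b:(110+a/4,150+b/4)
for n,u in dict(FL=(348,404),FR=(431,365)).items():print(n,dk(atz(ct,t(*u),.049)))
for n,z in(('flat',.097),):
  for u in((255,178),(318,152),(342,217),(278,240)):print('leaf top',dk(atz(ct,t(*u),z)))
  for u in((198,355),(198,285),(306,282),(306,354)):print('leaf side',dk(atz(cs,(170+u[0]/5,220+u[1]/4.5),z)))
E
```

```text
FL [-0.149   0.0688  0.049 ]
FR [-0.1462  0.0103  0.049 ]
leaf top [-0.0012  0.0644  0.097 ]
leaf top [-0.0013  0.0218  0.097 ]
leaf top [-0.0452  0.0225  0.097 ]
leaf top [-0.0431  0.0648  0.097 ]
leaf side [0.0018 0.0657 0.097 ]
leaf side [0.003 0.02  0.097]
leaf side [-0.0438  0.0219  0.097 ]
leaf side [-0.0435  0.0687  0.097 ]
```

Front rim is at dock x ≈ -0.147 (home) and the leaf corners match a flat leaf in both cameras. I'm handing in.

```bash
python3 -c "
from h import *
print(bot.finish_job());s=monitor.observe();print(s['t'],s['ft_force'])"
```

```text
the job is handed in; nothing more can be done
None
the job is handed in; nothing more can be done
```

The yellow bin is home against the beam and its marker lies flat with the green face up. I handed the job in at about 16 s.

- **Bin:** it stood in the left lane. I pushed it straight back with two half-open fingertips until the beam stopped it, at about 15 N. The last pictures put its front rim at dock x of about -147 mm, which is the home position.
- **Left marker:** I pressed the tail down, pushed the leaf over from the left, then pressed it onto its stop at about 15 N. Its corners fit a level leaf at 97 mm in both cameras, with the green face up, to within about 5 mm.
- **Everything else:** the blue bin and its red marker look unchanged in the last pictures. The arm was clear of everything, with no contact force.

**What failed or disagreed:**
- The first move call was refused by validation and moved nothing.
- The network's marker pivot points were about 4 px off my dock fit, so I relied on the fit.
- I did not re-measure the bystander items, but the arm never went near them except high overhead.

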